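# Load two cells into the tester and hold the probe on its red contact

### The job

Stand the two loose blue battery cells in the two empty bores of the cell tester, button end up, one in each. Then take the test probe from its stand, set its sprung tip on the red-ringed contact, square to the tester's sloping panel, and press gently until the tip has gone in about halfway. Finish like that, still holding the probe steady on the contact, with the cells in their bores and the other things on the bench left where they are.

Things in the scene. Friction and masses are not known exactly. Their poses are not given: they have to be found in the camera images.
- tester: Cell tester, fixed: grey and black unit 160 by 160 mm. Origin: centre of its underside; x points from its sloping panel to its bore block, z up. The bore block lies at x +5 to +75 mm, its top 38 mm above the bench, with two round vertical bores (30 mm wide, 26 mm deep) at x +40, y +36 and -36 mm.
- bore_left (a point): Centre of the floor of the bore at the tester's +y, 12 mm above the bench and 26 mm below the bore's mouth. The bore is 30 mm wide, for a 26 mm cell.
- bore_right (a point): The same for the bore at the tester's -y.
- panel: The tester's fixed flat sloping panel, 76 by 150 mm. Origin: centre of its upper face, 40 mm to the tester's -x and 32 mm above the bench; z is the outward normal, leaning 20 degrees from vertical towards the tester's -x; y is the tester's y. It bears two flat gold contacts, ringed red (y +38 mm) and blue (y -38 mm).
- red_contact (a point): Centre of the gold contact inside the red ring, on the panel's face: gold disc 17 mm wide, ring 28 mm outside.
- cell_a: Loose battery cell: blue cylinder 26 mm in diameter, 65 mm tall with its steel button (62.5 mm without), about 90 g, standing button up on the bench. Origin: centre of its underside, z up along the axis.
- cell_b: The second cell, identical to cell_a.
- probe_stand: Fixed wooden block, 60 by 60 mm, 75 mm high, on a rubber foot 84 by 84 mm, with a vertical bore 14 mm wide right through its centre; the probe hangs in it. Origin: centre of its underside, z up.
- probe: Test probe, 70 g, hanging upright in the stand by its collar. Origin: lower end of the steel shank; z along the axis towards the handle. Shank 10 mm thick, z 0 to 48 mm; black collar 30 mm wide, z 48 to 55, resting on the stand; red square handle 16 by 16 mm (faces across x and y, parallel to the stand's sides), z 55 to 135: grip it there. The brass plunger sticks out 18 mm below z 0.
- probe_tip (a point): Point of the probe's sprung brass plunger (5 mm thick): at z -18 mm in the probe's frame when free.
- plunger (a joint): How far the plunger is pushed into the shank, m: 0 free, 0.012 stopped hard; halfway is 0.006. Spring: 1.5 N at the start, 3 N halfway, 4.5 N at the stop.
- reel: Loose orange reel, 52 mm in diameter, 46 mm tall, standing near the stand; leave it alone. Origin: centre of its underside.
- capacitor: Loose black capacitor can, 35 mm in diameter, 50 mm tall, standing among the cells; leave it alone. Origin: centre of its underside.
- pry_tool: Loose flat orange pry tool, 150 mm long, 8 mm high, lying in front of the tester; leave it alone. Origin: underside, near the middle.

How it is judged:
By the outcome, as a careful person would: the job done as asked, in the order asked, and still so for the second after the job is handed in, while the arm keeps its last pose, push and grip.
It also fails if it takes over 69 s, if anything falls off the work surface, if the arm or the gripper's body presses on something with over 40 N, if the wrist force passes 120 N, or if a joint passes its speed limit or range.

### The arm

A 6-joint arm with a two-finger parallel gripper is mounted at the origin on the work surface. World frame = base frame: x ahead of the robot, y to its left, z up, the work surface at z = 0. Lengths are in mm, angles in rad, forces in N, time in s.
With the tool pointing down it reaches from about 400 to 825 mm from the base axis. Payload 7 kg.
Tool frame: the origin (TCP) lies at the very end of the fingers, on their centre line; the grasp point (between the pads) lies 19 mm behind it; z points along the fingers, y is the line along which they close (so a half turn about z gives the same grasp; the last joint's range is limited). The gripper opens to 85 mm and grips with 20 to 120 N. Pads are 22 mm wide; open, the fingers measure 114 mm over their backs; the gripper's body (76 mm by 85 mm) begins 54 mm behind the grasp point. The pads swing forward as they close: fully open they stand 13 mm farther back than shut.
Start: joints at [-1.017, 0.359, 0.012, 0, -1.224, -0.288], TCP at [177.284, -651.28, 231.302] pointing down, gripper open.
Joint ranges: [-3.07, 3.07], [-1.43, 2.12], [-1.02, 1.25], [-3.03, 1.67], [-3.05, -0], [-3.03, 3.03]. Speed limits (rad/s): [2.39, 2.39, 3.01, 3.14, 3.14, 3.14].

### API

Orientations are given as a unit quaternion [w, x, y, z].
In Python, from plant import arm gives the robot as it stands.
- The arm moves only by the tool arm_command, never from a script. Its arguments are lists of equal length, an entry for each row: "xyz": the shift along the world's x, y, z in m, a list of three; "rotation": the turn, a rotation vector about the world's x, y, z in degrees, a list of three. In form: {"xyz": [[tx, ty, tz], ...], "rotation": [[wx, wy, wz], ...]}. A call has 1 to 20 rows; each row shifts and turns the commanded pose from where the row before left it; what a row does not reach is not made up. A row lasts 1/12 s, in which the tool goes at most 41.7 mm and 7.16 degrees, less where a joint would pass 70% of its speed; a pose out of reach is approached as far as the arm can. A call is refused whole if a number of a shift passes 0.0417 or a number of a turn 7.16, either way. A call with a gripper value outside its range is refused whole. "claw" is the opening, from -1 (shut) to 1 (fully open), set as the call begins (left out, the last holds). The fingers move at their own pace and stop on an object; the grip force is fixed at half the most. Time passes only in rows, so rows that do not move let the fingers close. It gives the time, the measured TCP pose, the force, the opening and the grip force at its end, in the units of the state.
- arm.observe(): the state, without advancing time (a new reading comes with each control period).
- arm.get_image(name): name is "side" or "top" or "wrist"; returns a dict with "pixels" (400x640x3 uint8, red, green, blue), "range_z" (400x640 float32, mm along the optical axis (not along the pixel's ray), 0 where there is no reading), "vertical_fov" (degrees; the focal length in pixels is half the picture's height over the tangent of half this angle, whatever the lens; pixels are square), "cx", "cy" (the principal point, pixels), "rvec" (rotation vector, rad) and "tvec" (3), from world to camera coordinates, as OpenCV has them. Camera axes: x right, y down, z forward; pixel columns grow to the right and rows downward; lengths in mm; the calibration is good to about 2 mm. A picture is of the moment at which its call begins.
- arm.hand_in(): hands the job in; it is judged then, once.
The state is a dict: "time_s": time; "q": joint angles; "qd": joint speeds; "tau": joint torques, N m; "ee_pos": TCP position; "tool_rot": TCP orientation; "ft_force": force on the tool from outside, world axes, zero at the start; "torque": the same for the moment, N m; "opening": opening from 0.0 (shut) to 1.0 (fully open); "grasp_force": force on a finger pad.
Only numpy, scipy, OpenCV 4.12 (cv2) and the standard library are available. Lean on these libraries where they do the work, as an engineer would, in place of code of your own. Each camera call takes 0.05 s, during which the arm holds its last target. There are 200 camera calls.

## Working session

There is one attempt and no reset: what is moved stays moved. The work goes in short steps, Python scripts to look and compute and a tool call to move; the robot and the scene stay as the last step left them, time stands still between calls to the robot, and variables do not carry over. Pictures are saved under pics/ and viewed, at most 10 in all, crops included, and the job is handed in when it is done.

Besides the shell and the picture viewer there is one more tool, called after "Request:" as name(argument=value, ...) on one line, values as JSON. arm_command: Moves the arm, as the interface text tells. Its arguments: {"type":"object","properties":{"xyz":{"type":"array","items":{"type":"array","items":{"type":"number"}}},"rotation":{"type":"array","items":{"type":"array","items":{"type":"number"}}},"claw":{"type":"number"}},"required":["xyz","rotation"]}

```bash
mkdir -p pics; ls
cat > h.py <<'E'
import numpy as np, cv2, pickle
from plant import arm
def grab(n,f=None):
    im=arm.get_image(n)
    if f: cv2.imwrite('pics/'+f,cv2.cvtColor(im['pixels'],cv2.COLOR_RGB2BGR))
    pickle.dump(im,open(n+'.pkl','wb')); return im
def load(n): return pickle.load(open(n+'.pkl','rb'))
def cloud(im):
    h,w=im['range_z'].shape; f=h/2/np.tan(np.radians(im['vertical_fov'])/2)
    u,v=np.meshgrid(np.arange(w),np.arange(h)); z=im['range_z'].astype(float)
    P=np.stack([(u-im['cx'])/f*z,(v-im['cy'])/f*z,z],-1)
    R=cv2.Rodrigues(np.array(im['rvec'],float))[0]
    W=(P-np.array(im['tvec']).ravel())@R
    W[z==0]=np.nan; return W
E
python3 - <<'E'
from h import *
for n in('top','side'):
    im=grab(n,n+'1.png'); print(n,im['vertical_fov'],im['cx'],im['cy'],im['rvec'],im['tvec'],im.keys())
print(arm.observe())
E
```

```text
pics
top 44.560856513627094 322.63460275347506 202.4923743234915 [ 2.20077565 -2.1482108   0.10867392] [   3.39568816  589.55641504 1163.91945519] dict_keys(['pixels', 'range_z', 'vertical_fov', 'cx', 'cy', 'rvec', 'tvec'])
side 55.68718223568229 326.7377363203588 199.10687018303403 [ 0.87706785 -2.53441708  1.09252591] [465.76493813 262.68494794 726.68127449] dict_keys(['pixels', 'range_z', 'vertical_fov', 'cx', 'cy', 'rvec', 'tvec'])
{'time_s': 0.1, 'q': array([-1.01687506e+00,  3.59321526e-01,  1.11582187e-02, -2.68058022e-04,
       -1.22409984e+00, -2.88071007e-01]), 'qd': array([-0.00051989, -0.00133853,  0.00190155,  0.00012321,  0.00189938,
        0.00034698]), 'tau': array([-1.37235029e-04, -5.84765267e+01,  2.94112498e+01,  6.95454195e+00,
       -3.14091019e-03,  7.22741333e-06]), 'ee_pos': array([ 177.17577095, -650.89587871,  230.46398317]), 'tool_rot': array([-1.84704881e-04, -1.32488762e-01,  9.91184228e-01,  7.20869915e-04]), 'ft_force': array([-0.7223507 ,  0.29881359, -0.3109854 ]), 'torque': array([-0.0160037 ,  0.00351681, -0.00271817]), 'grasp_force': 0.0, 'opening': 0.9998235472782014}
```

View pics/top1.png

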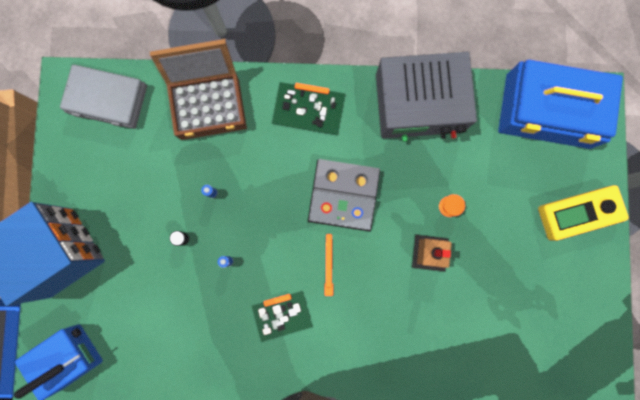

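View pics/side1.png

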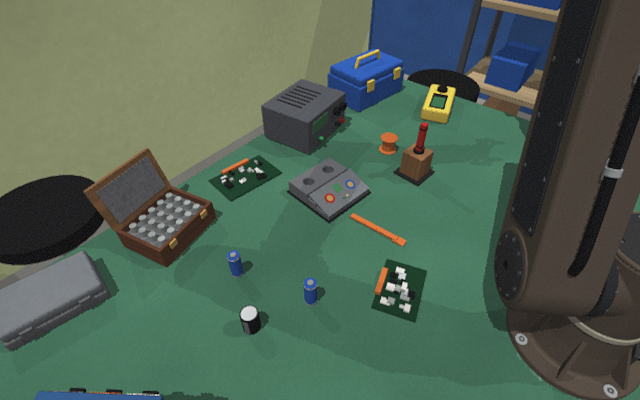

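The top view shows the cells at (208,190) and (224,261), and the capacitor at (178,238). The tester is at (344,195) with bores at (333,177) and (362,181) and the red ring at (326,208). The stand is at (433,253) and the reel at (453,206). The side view agrees.

Run:
```python
from h import *
for n in('top','side'):
    im=load(n); W=cloud(im); px=im['pixels'].astype(int); r,g,b=px[...,0],px[...,1],px[...,2]
    hsv=cv2.cvtColor(im['pixels'],cv2.COLOR_RGB2HSV)
    print(n,'bench z',np.nanmedian(W[(abs(hsv[...,0].astype(int)-75)<15)&(hsv[...,1]>90)][:,2]))
    Z=W[...,2]; X=W[...,0]; Y=W[...,1]
    box=(X>300)&(X<850)&(Y>-450)&(Y<450)&(Z>6)&(Z<230)
    k,l,s,c=cv2.connectedComponentsWithStats(box.astype(np.uint8))
    for i in range(1,k):
        if s[i,4]<25: continue
        m=l==i; p=W[m]; t=p[p[:,2]>np.percentile(p[:,2],95)-6]
        print(s[i],'med',np.median(p,0).round(),'top',((t.min(0)+t.max(0))/2).round(1),'ext',np.ptp(t,axis=0).round(),'zmax',p[:,2].max().round(1),px[m].mean(0).round())
```

```text
top bench z 0.8857341433092869
[ 378   88   99   54 4401] med [ 796. -213.  116.] top [ 803.3 -223.4  119. ] ext [ 93. 216.  10.] zmax 123.9 [101. 105. 111.]
[ 168   91   79   51 3002] med [799. 312.  42.] top [795.7 307.4  57.9] ext [108. 186.  10.] zmax 63.1 [139. 130. 124.]
[498  92  31  43 963] med [ 805. -430.   88.] top [ 814.8 -437.9  119.9] ext [69. 24. 11.] zmax 125.3 [ 46.  92. 171.]
[271 100  26  25 179] med [830. 121.   8.] top [819.2 123.   12.8] ext [61. 59.  8.] zmax 16.7 [56. 90. 70.]
[294 101  13  18  69] med [825.  80.   8.] top [825.6  80.1   9.7] ext [44. 30.  7.] zmax 13.2 [134. 157. 142.]
[289 101  53  32 430] med [807.  34.   8.] top [809.5  43.4  12.7] ext [ 81. 128.  10.] zmax 17.9 [ 83. 112.  95.]
[331 114  10  11  32] med [806. -14.   7.] top [804.   -9.8   7.9] ext [25. 23.  4.] zmax 9.7 [47. 99. 68.]
[ 308  159   72   73 3904] med [610. -33.  37.] top [631.  -35.9  43.9] ext [128. 159.  12.] zmax 50.1 [144. 144. 145.]
[201 185  16  13 155] med [607. 290.  62.] top [609.  294.3  65.5] ext [25. 26.  9.] zmax 69.8 [ 86. 122. 176.]
[441 195  24  22 385] med [
[... 1605 characters left out ...]
] zmax 11.3 [210. 115.  61.]
[227 251  16  26 299] med [600. 299.  48.] top [606.8 295.9  62.8] ext [26. 25.  8.] zmax 66.9 [ 53.  75. 118.]
[386 267  21  29 310] med [323. 105.   8.] top [321.9 100.6   9.4] ext [44. 64.  7.] zmax 12.8 [146. 147. 143.]
[374 268  14  27 158] med [348. 126.  13.] top [349.1 124.4  12.2] ext [29. 64.  6.] zmax 15.2 [201. 112.  60.]
[303 278  14  27 316] med [435. 255.  50.] top [439.5 248.7  62.7] ext [25. 26.  8.] zmax 66.7 [ 55.  79. 124.]
[380 296  15  10  86] med [312. 156.   8.] top [314.4 156.    9.1] ext [27. 22.  6.] zmax 12.3 [155. 156. 151.]
[239 306  22  29 464] med [484. 368.  48.] top [491.5 363.8  49.3] ext [35. 32.  8.] zmax 53.0 [106. 108. 109.]
```

```bash
cat > t.py <<'E'
from h import *
def tester(n):
    im=load(n); W=cloud(im); hsv=cv2.cvtColor(im['pixels'],cv2.COLOR_RGB2HSV).astype(int)
    X,Y,Z=W[...,0],W[...,1],W[...,2]
    near=(np.hypot(X-612,Y+33)<125)&(Z>6)
    print(n,cv2.minAreaRect(W[near][:,:2].astype(np.float32)))
    H,S,V=hsv[...,0],hsv[...,1],hsv[...,2]
    for nm,m in dict(red=((H<6)|(H>174))&(S>110)&(V>80),gold=(H>10)&(H<26)&(S>80)&(V>80),blue=(H>105)&(H<125)&(S>90)&(V>60),dark=Z<30).items():
        m=m&near&(X<640 if nm!='dark' else X>620)
        k,l,s,c=cv2.connectedComponentsWithStats(m.astype(np.uint8))
        for i in range(1,k):
            if s[i,4]>15:
                p=W[l==i]; print(nm,s[i,4],c[i].round(1),'mean',p.mean(0).round(1),'mid',((p.min(0)+p.max(0))/2).round(1),'ext',np.ptp(p,axis=0).round())
    # stand/handle
    m=(np.hypot(X-474,Y+247)<70)&(Z>70)&(Z<80); print('stand',cv2.minAreaRect(W[m][:,:2].astype(np.float32)))
    m=(np.hypot(X-474,Y+247)<40)&(Z>95); print('handle',cv2.minAreaRect(W[m][:,:2].astype(np.float32)))
if __name__=='__main__':
    for n in('top','side'): tester(n)
E
python3 t.py
python3 -c "
import cv2
a=cv2.imread('pics/top1.png')[150:280,300:480];cv2.imwrite('pics/c1.png',cv2.resize(a,None,fx=4,fy=4,interpolation=2))"
```

```text
top ((609.214111328125, -34.51216125488281), (227.48214721679688, 244.65579223632812), 78.06563568115234)
red 34 [326.1 207.1] mean [577.8   8.9  33.4] mid [577.8   9.2  32.9] ext [24. 24. 12.]
gold 40 [326.  207.3] mean [577.2   9.3  33.7] mid [577.9   9.2  34.5] ext [14. 15. 12.]
gold 23 [357.  212.2] mean [567.2 -66.3  33.5] mid [567.5 -66.5  32.7] ext [10. 10.  7.]
gold 49 [328.6 238.3] mean [503.    0.8   9.1] mid [502.5   1.   10.4] ext [22. 13.  7.]
blue 53 [356.8 211.9] mean [567.8 -65.7  33.4] mid [567.8 -65.2  33.1] ext [24. 27. 17.]
dark 113 [331.7 175.3] mean [659.   -3.2  14.4] mid [657.9  -2.8  17.5] ext [27. 28. 21.]
dark 111 [360.9 179.8] mean [649.6 -76.   13.9] mid [649.4 -75.4  18. ] ext [26. 28. 22.]
dark 35 [322.2 189.3] mean [622.4  19.5  21.5] mid [623.3  16.2  18. ] ext [ 6. 52. 24.]
stand ((473.6145324707031, -249.52969360351562), (61.29468536376953, 59.88283157348633), 84.5186767578125)
handle ((473.83087158203125, -248.44833374023438), (16.943891525268555, 16.054931640625), 84.22712707519531)
side ((588.4967041015625, -27.893966674804688), (156.522872924804
[... 273 characters left out ...]
75.7   8.5  31.5] ext [15. 16.  8.]
gold 28 [354.3 216.3] mean [501.6   2.5   7.6] mid [501.3   2.3   7.8] ext [18. 15.  4.]
blue 40 [349.6 184.2] mean [565.8 -65.3  31.7] mid [565.7 -65.7  31.7] ext [25. 30. 11.]
dark 39 [327.5 170.3] mean [653.4 -84.3  21.6] mid [650.2 -82.   20.8] ext [22. 20. 15.]
dark 51 [308.  182.3] mean [663.1 -12.   21.5] mid [660.2  -8.3  20.1] ext [22. 21. 19.]
dark 130 [298.7 194.3] mean [654.   36.8  18.6] mid [656.9  36.4  18.1] ext [74. 13. 24.]
stand ((471.9793395996094, -248.81954956054688), (64.91429901123047, 61.15441131591797), 85.67011260986328)
handle ((472.2099914550781, -248.10012817382812), (19.141952514648438, 18.525060653686523), 85.60099792480469)
```

View pics/c1.png

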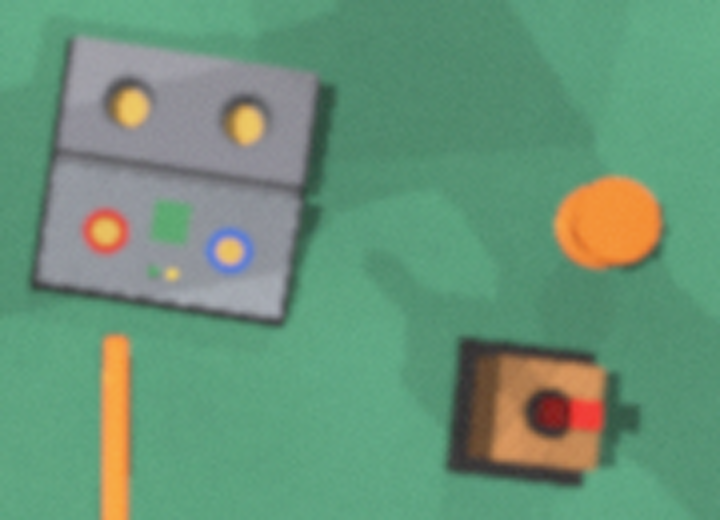

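The zoom confirms the bores and red contact (about 650 and 577 mm out in x), tester yaw about -7.5° and stand yaw about -5°. I'll move over the stand and then the tester, taking wrist views on the way.

Request:
arm_command(xyz=[[0.02,0.028,0.001],[0.02,0.028,0.001],[0.02,0.028,0.001],[0.02,0.028,0.001],[0.02,0.028,0.001],[0.02,0.028,0.001],[0.02,0.028,0.001],[0.02,0.028,0.001],[0.02,0.028,0.001],[0.02,0.028,0.001],[0.02,0.028,0.001],[0.02,0.028,0.001],[0.01,0.02,0],[0,0,0]], rotation=[[0,0,-1.8],[0,0,-1.8],[0,0,-1.8],[0,0,-1.8],[0,0,-1.8],[0,0,-1.8],[0,0,-1.8],[0,0,-1.8],[0,0,-1.8],[0,0,-1.8],[0,0,-1.8],[0,0,-1.8],[0,0,0],[0,0,0]], claw=1)

```text
time_s: 1.27
ee_pos: [428.9, -292.4, 243.2]
tool_rot: [0.0, 0.054, 0.999, 0.0]
ft_force: [-0.9, -0.3, -0.7]
opening: 0.999
grasp_force: 0.0
```

Run:
```python
from h import *
im=grab('wrist','w1.png'); o=arm.observe(); print(o['time_s'],o['ee_pos'],o['tool_rot'],im['vertical_fov'],im['rvec'],im['tvec'])
```

```text
1.3167 [ 428.08591019 -293.53223002  243.12936675] [-1.00483944e-04  5.39868223e-02  9.98541631e-01  1.57636710e-04] 68.18605249823699 [-2.15322359 -1.93234052 -0.30717401] [ 243.61375766 -479.85328645  249.0299362 ]
```

View pics/w1.png

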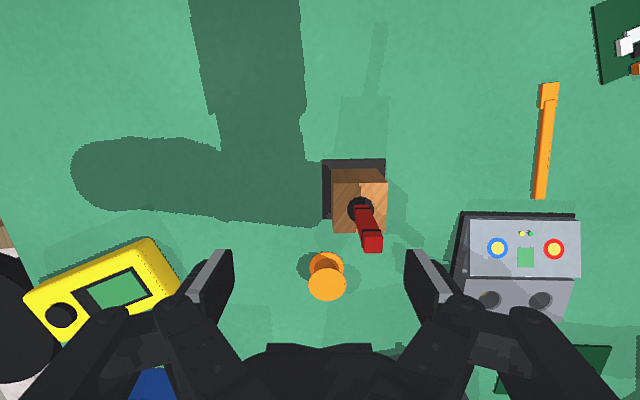

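The wrist view shows the stand at (357,195), the handle top at (372,242), the tester at (520,260) and the fingers at left and right.

Run:
```python
from t import *
tester('wrist')
W=cloud(load('wrist')); print(W[60:120,100:160].reshape(-1,3)[:,2].mean())
m=(np.hypot(W[...,0]-474,W[...,1]+248)<40)&(W[...,2]>155); p=W[m];print('handle top',(p.min(0)+p.max(0))/2,np.ptp(p,axis=0), cv2.minAreaRect(p[:,:2].astype(np.float32)))
```

```text
wrist ((588.119873046875, -30.86468505859375), (152.37081909179688, 199.3048095703125), 82.51617431640625)
red 197 [553.3 248.6] mean [576.1   8.9  31.1] mid [576.7   9.2  31.1] ext [26. 27. 11.]
gold 127 [540.2 191. ] mean [ 5.014e+02 -4.000e-01  7.000e+00] mid [ 5.018e+02 -4.000e-01  7.500e+00] ext [22. 14.  3.]
blue 221 [496.8 247.4] mean [566.1 -66.5  31.1] mid [566.3 -66.3  31.1] ext [27. 28. 12.]
dark 50 [457.5 281.7] mean [ 623.9 -110.9   18.1] mid [ 624.3 -110.9   17.7] ext [ 9.  2. 23.]
dark 209 [487.9 297.8] mean [655.8 -66.1  19.4] mid [651.7 -68.3  19.4] ext [21. 18. 21.]
dark 222 [537.8 299.3] mean [664.6   5.6  21.5] mid [660.1   0.9  20.1] ext [23. 23. 20.]
stand ((473.54229736328125, -250.01771545410156), (60.03211212158203, 60.74336624145508), 84.70148468017578)
handle ((458.2793273925781, -239.92874145507812), (34.94576644897461, 47.2613639831543), 85.49565124511719)
nan
handle top [ 457.85939249 -240.07985839  239.17204359] [ 47.65224549  37.44720314 168.31029159] ((458.38958740234375, -239.97401428222656), (34.95836639404297, 47.04194641113281), 85.37893676757812)
```

Request:
arm_command(xyz=[[0.015,0.033,0],[0.015,0.033,0],[0.015,0.033,0],[0.015,0.033,0],[0.015,0.033,0],[0.015,0.033,0],[0.015,0.033,0],[0,0.015,0],[0,0,0]], rotation=[[0,0,0],[0,0,0],[0,0,0],[0,0,0],[0,0,0],[0,0,0],[0,0,0],[0,0,0],[0,0,0]])

```text
time_s: 2.07
ee_pos: [532.7, -47.3, 242.7]
tool_rot: [-0.0, 0.055, 0.999, 0.0]
ft_force: [0.0, 0.0, -0.1]
opening: 1.0
grasp_force: 0.0
```

Run:
```python
from t import *
im=grab('wrist','w2.png'); o=arm.observe(); print(o['time_s'],o['ee_pos'],o['tool_rot'])
tester('wrist')
```

```text
2.1167 [532.31467918 -48.50694271 242.77289778] [-5.30664737e-04  5.46092504e-02  9.98507655e-01 -1.05884790e-04]
wrist ((586.3375854492188, -40.664344787597656), (170.29803466796875, 198.50721740722656), 82.75007629394531)
red 226 [366.4 194.5] mean [576.3   9.2  31.1] mid [576.5   9.3  31.1] ext [25. 27. 11.]
gold 145 [352.6 133.3] mean [501.7  -0.    6.9] mid [5.02e+02 1.00e-01 7.40e+00] ext [22. 13.  3.]
blue 237 [305.9 193.3] mean [566.5 -66.3  31. ] mid [566.6 -66.2  31.1] ext [26. 28. 11.]
dark 83 [374.5 225.9] mean [622.8  17.9  26.1] mid [623.1  18.7  26.1] ext [ 6. 42.  8.]
dark 310 [306.9 250.6] mean [654.9 -76.3  15.8] mid [652.8 -75.8  19.4] ext [18. 28. 21.]
dark 310 [360.8 251.5] mean [664.4  -1.5  16. ] mid [661.9  -2.7  19.6] ext [19. 29. 21.]
stand ((473.67578125, -250.14248657226562), (62.48664093017578, 60.264591217041016), 85.06124877929688)
handle ((473.7005920410156, -249.52474975585938), (18.1384220123291, 16.463844299316406), 85.0742416381836)
```

View pics/w2.png

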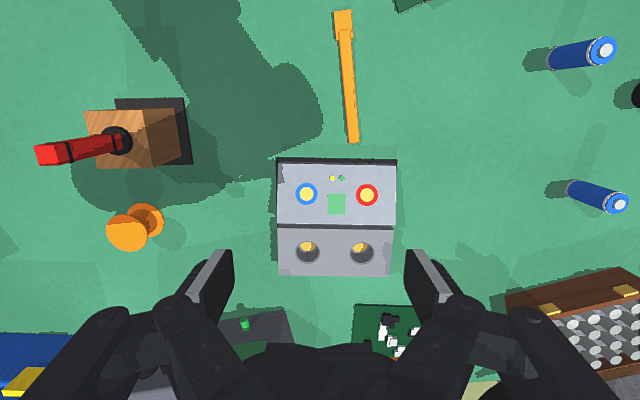

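The wrist view shows the bores at (307,251) and (361,252), the red ring at (367,195), and the cells at (585,50) and (600,195). Next I'll measure the bore mouths on the z=38 plane and refine the cells.

```bash
cat > b.py <<'E'
from t import *
def onplane(im,uv,z):
    h=400; f=h/2/np.tan(np.radians(im['vertical_fov'])/2)
    R=cv2.Rodrigues(np.array(im['rvec'],float))[0]; C=-R.T@np.array(im['tvec']).ravel()
    d=np.c_[(uv[:,0]-im['cx'])/f,(uv[:,1]-im['cy'])/f,np.ones(len(uv))]@R
    return C+d*((z-C[2])/d[:,2])[:,None], C
def bores(n):
    im=load(n); W=cloud(im)
    top=(abs(W[...,0]-652)<18)&(abs(W[...,1]+39)<15); zt=np.nanmedian(W[top][:,2])
    for c in((656,-3),(647,-75)):
        v,u=np.mgrid[:400,:640]; P,C=onplane(im,np.c_[u.ravel(),v.ravel()].astype(float),zt)
        m=((np.hypot(P[:,0]-c[0],P[:,1]-c[1])<25)&(W[...,2].ravel()<zt-2.5))
        k,l,s,_=cv2.connectedComponentsWithStats(m.reshape(400,640).astype(np.uint8)); i=1+s[1:,4].argmax()
        p=P[(l==i).ravel()]; print(n,'zt',zt.round(1),'cam',C.round(),'mean',p.mean(0).round(1),'mid',((p.min(0)+p.max(0))/2).round(1),np.ptp(p,axis=0).round(1))
def cells(n):
    W=cloud(load(n))
    for c,h in(((608,295),62.5),((441,248),62.5),((493,363),50)):
        d=np.hypot(W[...,0]-c[0],W[...,1]-c[1]); m=(d<30)&(W[...,2]>h-3)
        if m.sum()<8: continue
        p=W[m]; print(n,m.sum(),((p.min(0)+p.max(0))/2).round(1),cv2.minEnclosingCircle(p[:,:2].astype(np.float32)))
E
python3 -c "
from b import *
for n in('top','side','wrist'): bores(n);cells(n)"
```

```text
top zt 39.0 cam [ 476.   22. 1215.] mean [654.6  -2.7  39. ] mid [653.6  -2.4  39. ] [39.1 36.4  0. ]
top zt 39.0 cam [ 476.   22. 1215.] mean [645.2 -73.5  39. ] mid [643.  -71.8  39. ] [39.1 29.4  0. ]
top 96 [609.  294.3  64.7] ((609.341796875, 294.3716735839844), 13.155975341796875)
top 94 [442.7 247.7  64.7] ((442.16326904296875, 248.0287628173828), 12.737710952758789)
top 164 [494.  362.4  51.9] ((494.4163818359375, 362.7479248046875), 17.4730281829834)
side zt 37.7 cam [162. 564. 686.] mean [ 6.527e+02 -2.000e-01  3.770e+01] mid [652.8  -2.1  37.7] [28.5 31.4  0. ]
side zt 37.7 cam [162. 564. 686.] mean [644.1 -72.2  37.7] mid [644.3 -71.5  37.7] [29.  28.8  0. ]
side 101 [606.8 295.9  63.2] ((607.083740234375, 295.30450439453125), 13.151740074157715)
side 124 [439.5 248.7  63.2] ((439.8069763183594, 248.8708038330078), 12.99917221069336)
side 246 [491.9 363.8  50. ] ((492.1622619628906, 362.8411560058594), 17.6317138671875)
wrist zt 36.6 cam [455. -38. 384.] mean [654.   -3.4  36.6] mid [654.5  -3.5  36.6] [29.2 29.5  0. ]
wrist zt 36.6 cam [455. -38. 384.] mean [645.  -74.2  36.6] mid [645.8 -74.2  36.6] [30.  29.4  0. ]
wrist 385 [607.6 293.5  63.1] ((607.58154296875, 293.944091796875), 13.849763870239258)
wrist 616 [440.5 247.1  63. ] ((440.5068359375, 247.44386291503906), 13.889913558959961)
```

Request:
arm_command(xyz=[[0.0084,0.0382,0],[0.0084,0.0382,0],[0.0084,0.0382,0],[0.0084,0.0382,0],[0.0084,0.0382,0],[0.0084,0.0382,0],[0.0084,0.0382,0],[0.0084,0.0382,0],[0.0084,0.0382,0],[0,0,-0.03],[0,0,-0.036],[0,0,-0.036],[0,0,-0.036],[0,0,-0.036],[0,0,-0.025],[0,0,-0.0123],[0,0,0],[0,0,0]], rotation=[[0,0,0],[0,0,0],[0,0,0],[0,0,0],[0,0,0],[0,0,0],[0,0,0],[0,0,0],[0,0,0],[0,0,0],[0,0,0],[0,0,0],[0,0,0],[0,0,0],[0,0,0],[0,0,0],[0,0,0],[0,0,0]])

```text
time_s: 3.62
ee_pos: [608.7, 293.7, 32.4]
tool_rot: [0.0, 0.056, 0.998, -0.0]
ft_force: [0.7, 1.1, 0.6]
opening: 1.001
grasp_force: 0.0
```

Request:
arm_command(xyz=[[0,0,0],[0,0,0],[0,0,0],[0,0,0],[0,0,0],[0,0,0],[0,0,0],[0,0,0]], rotation=[[0,0,0],[0,0,0],[0,0,0],[0,0,0],[0,0,0],[0,0,0],[0,0,0],[0,0,0]], claw=-1)

```text
time_s: 4.28
ee_pos: [608.3, 294.9, 33.1]
tool_rot: [0.001, 0.055, 0.998, 0.0]
ft_force: [-2.0, -0.0, 6.3]
opening: 0.286
grasp_force: 58.7
```

Request:
arm_command(xyz=[[0,0,0.02],[0,0,0.036],[0,0,0.036],[0.0029,-0.0186,0],[0.0058,-0.0373,0],[0.0058,-0.0373,0],[0.0058,-0.0373,0],[0.0058,-0.0373,0],[0.0058,-0.0373,0],[0.0058,-0.0373,0],[0.0058,-0.0373,0],[0.0029,-0.0186,0],[0,0,0],[0,0,0]], rotation=[[0,0,0],[0,0,0],[0,0,0],[0,0,0],[0,0,0],[0,0,0],[0,0,0],[0,0,0],[0,0,0],[0,0,0],[0,0,0],[0,0,0],[0,0,0],[0,0,0]])

```text
time_s: 5.45
ee_pos: [654.0, -5.3, 123.6]
tool_rot: [-0.0, 0.057, 0.998, 0.0]
ft_force: [0.1, 0.1, -0.9]
opening: 0.281
grasp_force: 59.0
```

Run:
```python
from b import *
im=grab('wrist','w3.png'); grab('side'); grab('top'); o=arm.observe(); print(o['time_s'],o['ee_pos'],o['tool_rot'])
bores('wrist')
for n in('wrist','side'):
    im=load(n);W=cloud(im); H=cv2.cvtColor(im['pixels'],cv2.COLOR_RGB2HSV).astype(int)
    m=(H[...,0]>100)&(H[...,0]<130)&(H[...,1]>80)&(np.hypot(W[...,0]-655,W[...,1]+3)<30)&(W[...,2]>60)
    p=W[m]; print(n,m.sum(),p.min(0).round(1),p.max(0).round(1))
    for z0 in range(int(p[:,2].min()),int(p[:,2].max()),8):
        q=p[(p[:,2]>=z0)&(p[:,2]<z0+8)][:,:2]
        if len(q)>15:
            A=np.c_[2*q,np.ones(len(q))]; 
            from scipy.optimize import least_squares
            s=least_squares(lambda c:np.hypot(*(q-c).T)-13,q.mean(0)+ (np.array([3,0])),loss='soft_l1'); print(z0,s.x.round(1),np.sqrt(2*s.cost/len(q)).round(2))
a=cv2.imread('pics/w3.png');cv2.imwrite('pics/w3c.png',a[100:350,200:440])
```

```text
5.6 [654.17762493  -3.08138166 123.88868051] [-2.82500901e-05  5.52521129e-02  9.98472432e-01  7.41168661e-05]
wrist zt 185.7 cam [576.   4. 265.] mean [642.7  -2.6 185.7] mid [643.8  -1.  185.7] [25.4 38.   0. ]
wrist zt 185.7 cam [576.   4. 265.] mean [638.1 -79.2 185.7] mid [641.7 -76.2 185.7] [39.3 47.3  0. ]
wrist 3501 [639.9 -18.   93.7] [668.   21.4 210.7]
93 [655.1  -5.5] 0.23
101 [655.   -5.4] 0.24
109 [655.1  -5.2] 0.27
117 [655.1  -5.2] 0.26
125 [655.1  -5.1] 0.26
133 [655.2  -5. ] 0.27
141 [655.2  -4.9] 0.33
149 [656.4  -4.9] 2.07
side 161 [638.4 -16.8  95.5] [661.1  13.2 190. ]
95 [654.2  -3.4] 0.85
103 [654.1  -3.3] 0.72
111 [653.7  -3.8] 0.81
119 [653.9  -2.9] 1.2
127 [653.8  -3.8] 1.11
135 [653.4  -3.9] 0.84
151 [657.3  -3.4] 1.63
```

View pics/w3.png

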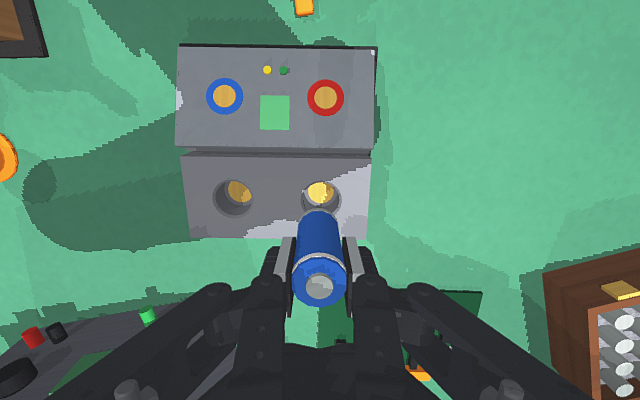

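The cell is held upright at (320,250), with the bores at (233,197) and (321,197). The arm was still settling, so I'll take a settled measurement of everything in one wrist frame.

```bash
cat > held.py <<'E'
from b import *
from scipy.optimize import least_squares
def held():
    im=grab('wrist'); o=arm.observe(); e=o['ee_pos']; print(o['time_s'],e)
    W=cloud(im); H=cv2.cvtColor(im['pixels'],cv2.COLOR_RGB2HSV).astype(int)
    m=(H[...,0]>100)&(H[...,0]<130)&(H[...,1]>80)&(np.hypot(W[...,0]-e[0],W[...,1]-e[1])<20)&(W[...,2]>e[2]-30)&(W[...,2]<e[2]+20)
    q=W[m][:,:2]; c=least_squares(lambda c:np.hypot(*(q-c).T)-13,q.mean(0)+[3,0],loss='soft_l1').x
    t=(abs(W[...,0]-635)<6)&(abs(W[...,1]+39)<25)&(W[...,2]<60); zt=np.nanmedian(W[t][:,2])
    v,u=np.mgrid[:400,:640]; P,_=onplane(im,np.c_[u.ravel(),v.ravel()].astype(float),zt); P=P.reshape(400,640,3)
    print('cell',c,'zt',zt)
    for b in((654.7,-3.3),(645.5,-74.4)):
        m=(np.hypot(P[...,0]-b[0],P[...,1]-b[1])<22)&(W[...,2]<zt-2.5)
        # near-camera rim (smaller x) is always the true mouth edge; fit circle r15 on boundary
        cs,_=cv2.findContours(m.astype(np.uint8),0,cv2.CHAIN_APPROX_NONE)
        cs=max(cs,key=len)[:,0]; p=P[cs[:,1],cs[:,0]][:,:2]
        s=least_squares(lambda c:np.hypot(*(p-c).T)-15,b,loss='soft_l1',f_scale=.5); print('bore',s.x.round(1),np.sqrt(2*s.cost/len(p)).round(2),p.min(0).round(1),p.max(0).round(1))
if __name__=='__main__': held(); tester('wrist')
E
python3 held.py
```

```text
5.65 [654.17040079  -2.81362278 123.912962  ]
cell [655.195827    -2.92538111] zt 36.6445230634343
bore [654.6  -3. ] 1.2 [640.2 -17.8] [666.4  11.6]
bore [645.7 -73.9] 0.57 [630.8 -89.2] [660.5 -59.3]
wrist ((595.6845703125, -19.12413787841797), (176.60308837890625, 185.59873962402344), 82.90889739990234)
red 643 [322.4  97.5] mean [576.6   9.1  31.2] mid [576.6   9.1  31. ] ext [26. 28. 12.]
gold 189 [301.6   6.3] mean [509.1   0.6   7. ] mid [5.091e+02 4.000e-01 7.600e+00] ext [ 9. 13.  3.]
gold 17 [265.1  71.9] mean [553.6 -31.8  25.8] mid [553.  -32.1  25.8] ext [4. 6. 3.]
gold 385 [221.4  95.4] mean [566.7 -66.3  31.4] mid [566.7 -66.3  31.5] ext [15. 17.  9.]
gold 395 [322.5  97.4] mean [576.5   9.1  31.5] mid [576.6   9.1  31.6] ext [16. 16.  8.]
gold 22 [231. 182.] mean [639.  -79.5  11. ] mid [638.7 -78.7  11.2] ext [2. 8. 3.]
blue 680 [221.6  95.6] mean [566.8 -66.2  31.2] mid [566.7 -66.3  31. ] ext [27. 28. 12.]
dark 288 [341.8 153.8] mean [622.5  20.4  22. ] mid [623.   17.6  20.9] ext [ 6. 46. 18.]
dark 875 [231.3 196.6] mean [651.2 -80.4  15.2] mid [649.  -77.2  19.4] ext [26. 26. 21.]
dark 785 [317.9 196.4] mean [660.2  -3.8  13.1] mid [658.9  -3.3  19.4] ext [23. 30. 21.]
stand ((0.0, 0.0), (0.0, 0.0), 0.0)
handle ((0.0, 0.0), (0.0, 0.0), 0.0)
```

Request:
arm_command(xyz=[[0,0,-0.025],[0,0,-0.022],[0,0,-0.01],[0,0,-0.006],[0,0,-0.006],[0,0,-0.004],[0,0,0]], rotation=[[0,0,0],[0,0,0],[0,0,0],[0,0,0],[0,0,0],[0,0,0],[0,0,0]])

```text
time_s: 6.23
ee_pos: [654.2, -3.5, 50.8]
tool_rot: [-0.0, 0.055, 0.998, -0.0]
ft_force: [-0.4, -0.4, -1.7]
opening: 0.287
grasp_force: 59.1
```

Request:
arm_command(xyz=[[0,0,-0.003],[0,0,-0.002],[0,0,-0.001],[0,0,0],[0,0,0]], rotation=[[0,0,0],[0,0,0],[0,0,0],[0,0,0],[0,0,0]])

```text
time_s: 6.65
ee_pos: [654.4, -3.8, 45.3]
tool_rot: [0.0, 0.056, 0.998, 0.0]
ft_force: [0.6, 0.2, -0.2]
opening: 0.283
grasp_force: 59.1
```

Request:
arm_command(xyz=[[0,0,0],[0,0,0],[0,0,0],[0,0,0.015],[0,0,0.035],[0,0,0.035],[0,0,0.035]], rotation=[[0,0,0],[0,0,0],[0,0,0],[0,0,0],[0,0,0],[0,0,0],[0,0,0]], claw=0.1)

```text
time_s: 7.23
ee_pos: [653.9, -3.9, 166.2]
tool_rot: [-0.0, 0.056, 0.998, -0.0]
ft_force: [1.5, 0.6, -0.1]
opening: 0.553
grasp_force: 0.0
```

Request:
arm_command(xyz=[[-0.0237,0.0279,0],[-0.0237,0.0279,0],[-0.0237,0.0279,0],[-0.0237,0.0279,0],[-0.0237,0.0279,0],[-0.0237,0.0279,0],[-0.0237,0.0279,0],[-0.0237,0.0279,0],[-0.0237,0.0279,0],[0,0,0],[0,0,-0.03],[0,0,-0.035],[0,0,-0.035],[0,0,-0.022],[0,0,-0.011],[0,0,0],[0,0,0]], rotation=[[0,0,0],[0,0,0],[0,0,0],[0,0,0],[0,0,0],[0,0,0],[0,0,0],[0,0,0],[0,0,0],[0,0,0],[0,0,0],[0,0,0],[0,0,0],[0,0,0],[0,0,0],[0,0,0],[0,0,0]], claw=1)

```text
time_s: 8.65
ee_pos: [441.0, 247.2, 31.9]
tool_rot: [-0.0, 0.055, 0.998, -0.001]
ft_force: [-0.1, 1.0, 0.3]
opening: 0.999
grasp_force: 0.0
```

Request:
arm_command(xyz=[[0,0,0],[0,0,0],[0,0,0],[0,0,0],[0,0,0],[0,0,0],[0,0,0],[0,0,0]], rotation=[[0,0,0],[0,0,0],[0,0,0],[0,0,0],[0,0,0],[0,0,0],[0,0,0],[0,0,0]], claw=-1)

```text
time_s: 9.32
ee_pos: [441.3, 247.6, 32.8]
tool_rot: [0.0, 0.055, 0.998, 0.0]
ft_force: [-1.6, -1.0, 6.1]
opening: 0.29
grasp_force: 58.5
```

Request:
arm_command(xyz=[[0,0,0.03],[0,0,0.036],[0,0,0.036],[0.0186,-0.0292,0],[0.0186,-0.0292,0],[0.0186,-0.0292,0],[0.0186,-0.0292,0],[0.0186,-0.0292,0],[0.0186,-0.0292,0],[0.0186,-0.0292,0],[0.0186,-0.0292,0],[0.0186,-0.0292,0],[0.0186,-0.0292,0],[0.0186,-0.0292,0],[0,0,0],[0,0,0],[0,0,0],[0,0,0]], rotation=[[0,0,0],[0,0,0],[0,0,0],[0,0,0],[0,0,0],[0,0,0],[0,0,0],[0,0,0],[0,0,0],[0,0,0],[0,0,0],[0,0,0],[0,0,0],[0,0,0],[0,0,0],[0,0,0],[0,0,0],[0,0,0]])

```text
time_s: 10.82
ee_pos: [645.0, -73.3, 133.9]
tool_rot: [-0.0, 0.055, 0.998, 0.0]
ft_force: [-0.3, -0.2, -1.4]
opening: 0.289
grasp_force: 59.2
```

Run:
```python
from held import *
held(); im=load('wrist'); cv2.imwrite('pics/w4.png',im['pixels'][...,::-1])
W=cloud(im); m=(np.hypot(W[...,0]-655,W[...,1]+3)<25)&(W[...,2]>50)&(W[...,2]<95); p=W[m]
print('cell a',m.sum(),p.min(0),p.max(0)); t=p[p[:,2]>p[:,2].max()-6]; print((t.min(0)+t.max(0))/2)
```

```text
10.8667 [645.11016484 -72.9745818  134.13282015]
cell [645.25857747 -72.79439623] zt 36.75461639208139
bore [655.6  -3.3] 0.56 [640.4 -18.4] [665.7   9.8]
bore [645.5 -74.5] 0.95 [631.  -89.2] [658.  -59.7]
cell a 1265 [641.32343504 -17.2959554   50.09174153] [667.27293928   7.94726087  77.02499755]
[654.42353994  -4.63562187  74.02852897]
```

View pics/w4.png

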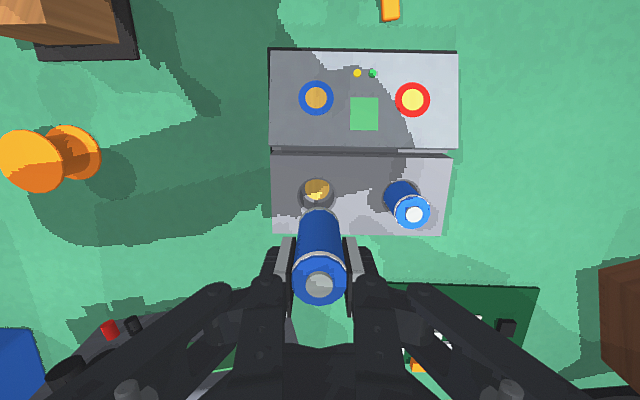

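Cell A is seated upright in the left bore at (410,205), its top at z=77. Cell B is 1.3 mm off in y, so I'll correct that and lower it.

Request:
arm_command(xyz=[[0.0003,-0.0013,-0.02],[0,0,-0.03],[0,0,-0.015],[0,0,-0.008],[0,0,-0.006],[0,0,-0.004],[0,0,-0.002],[0,0,0]], rotation=[[0,0,0],[0,0,0],[0,0,0],[0,0,0],[0,0,0],[0,0,0],[0,0,0],[0,0,0]])

```text
time_s: 11.53
ee_pos: [646.1, -74.9, 49.4]
tool_rot: [0.0, 0.055, 0.998, 0.0]
ft_force: [0.4, -0.5, -1.0]
opening: 0.286
grasp_force: 59.3
```

Request:
arm_command(xyz=[[0,0,-0.002],[0,0,-0.001],[0,0,-0.001],[0,0,0]], rotation=[[0,0,0],[0,0,0],[0,0,0],[0,0,0]])

```text
time_s: 11.87
ee_pos: [645.9, -75.2, 45.1]
tool_rot: [0.0, 0.056, 0.998, 0.0]
ft_force: [0.4, 0.1, -0.1]
opening: 0.289
grasp_force: 59.3
```

Request:
arm_command(xyz=[[0,0,0],[0,0,0],[0,0,0],[0,0,0.015],[0,0,0.035],[0,0,0.035],[0,0,0.035],[0,0,0.02]], rotation=[[0,0,0],[0,0,0],[0,0,0],[0,0,0],[0,0,0],[0,0,0],[0,0,0],[0,0,0]], claw=0.1)

```text
time_s: 12.53
ee_pos: [647.4, -75.4, 189.7]
tool_rot: [0.003, 0.055, 0.998, 0.0]
ft_force: [0.7, 1.0, 0.3]
opening: 0.547
grasp_force: 0.0
```

Request:
arm_command(xyz=[[-0.0246,-0.0249,0],[-0.0246,-0.0249,0],[-0.0246,-0.0249,0],[-0.0246,-0.0249,0],[-0.0246,-0.0249,0],[-0.0246,-0.0249,0],[-0.0246,-0.0249,0],[0,0,0],[0,0,0],[0,0,0],[0,0,0]], rotation=[[0,0,0.2],[0,0,0.2],[0,0,0.2],[0,0,0.2],[0,0,0.2],[0,0,0.2],[0,0,0.1],[0,0,0],[0,0,0],[0,0,0],[0,0,0]], claw=1)

```text
time_s: 13.45
ee_pos: [474.4, -249.1, 185.2]
tool_rot: [0.0, 0.044, 0.999, -0.0]
ft_force: [0.1, 0.8, -0.5]
opening: 1.003
grasp_force: 0.0
```

Run:
```python
from b import *
im=grab('wrist'); grab('side'); grab('top'); o=arm.observe(); print(o['time_s'],o['ee_pos'],o['tool_rot'])
for n in('wrist','side','top'):
    im=load(n); W=cloud(im); H=cv2.cvtColor(im['pixels'],cv2.COLOR_RGB2HSV).astype(int)
    red=((H[...,0]<8)|(H[...,0]>172))&(H[...,1]>110)&(np.hypot(W[...,0]-474,W[...,1]+249)<40)
    p=W[red&(W[...,2]>90)&(W[...,2]<170)]; print(n,len(p),p.min(0).round(1),p.max(0).round(1)) if len(p) else 0
    if len(p): print(cv2.minAreaRect(p[:,:2].astype(np.float32)))
    for c in((655,-3.5),(645.7,-74.5)):
        m=(np.hypot(W[...,0]-c[0],W[...,1]-c[1])<20)&(W[...,2]>68)&(W[...,2]<95); q=W[m]
        if m.sum()>8: print('cell',cv2.minEnclosingCircle(q[:,:2].astype(np.float32)),q[:,2].max())
```

```text
13.6 [ 474.32920697 -248.8537903   184.86429975] [-8.89146090e-05  4.36374855e-02  9.99047427e-01  1.21180442e-05]
wrist 1235 [ 464.6 -258.3   91.1] [ 481.9 -241.6  162.3]
((473.34588623046875, -250.25103759765625), (15.933944702148438, 16.62847328186035), 83.88288116455078)
cell ((652.8688354492188, -2.942525863647461), 13.396930694580078) 77.2721077081133
side 182 [ 462.8 -255.3   90.1] [ 480.8 -237.8  163.1]
((471.96746826171875, -247.1352081298828), (17.615697860717773, 17.486568450927734), 85.12049865722656)
cell ((654.0332641601562, -1.383255958557129), 14.203125953674316) 78.38047594875626
cell ((643.8946533203125, -72.6325454711914), 13.825947761535645) 78.32999939075842
cell ((655.3789672851562, -3.985867977142334), 13.146602630615234) 80.70877179054698
cell ((646.1533203125, -74.87591552734375), 13.400437355041504) 81.23976461274914
```

Both cells are seated. Next, grip the probe handle.

Request:
arm_command(xyz=[[-0.0003,-0.0005,-0.02],[0,0,-0.03],[0,0,-0.02],[0,0,-0.007],[0,0,0],[0,0,0]], rotation=[[0,0,0],[0,0,0],[0,0,0],[0,0,0],[0,0,0],[0,0,0]])

```text
time_s: 14.1
ee_pos: [474.0, -249.9, 108.4]
tool_rot: [-0.0, 0.044, 0.999, -0.0]
ft_force: [0.0, -0.5, 0.2]
opening: 1.001
grasp_force: 0.0
```

Request:
arm_command(xyz=[[0,0,0],[0,0,0],[0,0,0],[0,0,0],[0,0,0],[0,0,0],[0,0,0],[0,0,0],[0,0,0]], rotation=[[0,0,0],[0,0,0],[0,0,0],[0,0,0],[0,0,0],[0,0,0],[0,0,0],[0,0,0],[0,0,0]], claw=-1)

```text
time_s: 14.85
ee_pos: [473.6, -250.0, 108.4]
tool_rot: [0.0, 0.044, 0.999, -0.0]
ft_force: [-1.6, 1.7, 6.1]
opening: 0.177
grasp_force: 58.5
```

Request:
arm_command(xyz=[[0,0,0.01],[0,0,0.02],[0,0,0.03],[0,0,0.03],[0,0,0.02],[0,0,0],[0,0,0]], rotation=[[0,0,0],[0,0,0],[0,0,0],[0,0,0],[0,0,0],[0,0,0],[0,0,0]])

```text
time_s: 15.43
ee_pos: [473.9, -250.0, 219.5]
tool_rot: [0.001, 0.044, 0.999, -0.0]
ft_force: [-0.4, 0.7, -1.4]
opening: 0.18
grasp_force: 58.8
```

Request:
arm_command(xyz=[[0.0056,0.0265,-0.0055],[0.0056,0.0265,-0.0055],[0.0056,0.0265,-0.0055],[0.0056,0.0265,-0.0055],[0.0056,0.0265,-0.0055],[0.0056,0.0265,-0.0055],[0.0056,0.0265,-0.0055],[0.0056,0.0265,-0.0055],[0.0056,0.0265,-0.0055],[0.0056,0.0265,-0.0055],[0,0,0],[0,0,0],[0,0,0]], rotation=[[-0.264,-1.983,0],[-0.264,-1.983,0],[-0.264,-1.983,0],[-0.264,-1.983,0],[-0.264,-1.983,0],[-0.264,-1.983,0],[-0.264,-1.983,0],[-0.264,-1.983,0],[-0.264,-1.983,0],[-0.264,-1.983,0],[0,0,0],[0,0,0],[0,0,0]])

```text
time_s: 16.52
ee_pos: [528.7, 14.7, 162.2]
tool_rot: [0.172, 0.043, 0.984, -0.016]
ft_force: [-0.1, 0.6, -0.8]
opening: 0.179
grasp_force: 59.0
```

```bash
cat > probe.py <<'E'
from b import *
from scipy.spatial.transform import Rotation as Ro
n=Ro.from_euler('z',-7.57,degrees=True).apply([-np.sin(np.radians(20)),0,np.cos(np.radians(20))])
def look(f=None):
    for c in('wrist','side'): grab(c,f and c+f)
    o=arm.observe(); q=o['tool_rot']; R=Ro.from_quat([q[1],q[2],q[3],q[0]]); zt=R.apply([0,0,1]); e=o['ee_pos']
    print(o['time_s'],e.round(1),'tool axis err deg',np.degrees(np.arccos(-zt@n)).round(2),-zt,n, o['ft_force'])
    print('predicted tip',(e+99*zt).round(1))
    for c in('wrist','side'):
        W=cloud(load(c)); d=W-e; s=d@zt; r=np.linalg.norm(d-s[...,None]*zt,axis=-1)
        # collar z48..55 ->s=33..26 ; shank s 35..81 ; plunger 81..99
        for nm,a,b,rr in(('shank',38,78,9),('plunger',82,101,9)):
            m=(s>a)&(s<b)&(r<rr); p=W[m]
            if m.sum()<5: print(c,nm,m.sum()); continue
            print(c,nm,m.sum(),'s',s[m].min().round(1),s[m].max().round(1))
            if nm=='shank':
                X=R.inv().apply(p-e)
                from scipy.optimize import least_squares
                g=least_squares(lambda v:np.hypot(X[:,0]-v[0]-v[2]*(X[:,2]-58),X[:,1]-v[1]-v[3]*(X[:,2]-58))-5,[0,0,0,0],loss='soft_l1',f_scale=.5)
                v=g.x; L=99-58; ax=R.apply([v[2],v[3],1]);ax/=np.linalg.norm(ax); tip=R.apply([v[0]+v[2]*L,v[1]+v[3]*L,99])+e
                print('  off',v[:2].round(2),'slope deg',np.degrees(v[2:]).round(2),'tip',tip.round(1),'err to normal',np.degrees(np.arccos(-ax@n)).round(2),'rms',np.sqrt(2*g.cost/len(p)).round(2))
if __name__=='__main__':
    look('p1.png'); tester('wrist')
E
python3 probe.py
```

```text
16.6167 [529.4  14.4 162.9] tool axis err deg 0.04 [-0.33851046  0.04544889  0.93986439] [-0.33903932  0.04505684  0.93969262] [-0.5382658   0.25114853  0.8978507 ]
predicted tip [562.9   9.9  69.9]
wrist shank 80 s 62.6 77.9
  off [1.25 0.25] slope deg [0.45 0.69] tip [561.5  10.8  69.3] err to normal 0.82 rms 0.18
wrist plunger 24 s 82.1 99.0
side shank 37 s 46.7 77.2
  off [1.44 0.84] slope deg [0.6  1.42] tip [561.3  11.9  69.2] err to normal 1.53 rms 0.52
side plunger 7 s 87.2 97.5
wrist ((587.4091796875, -30.75145721435547), (150.77357482910156, 200.11988830566406), 82.28583526611328)
red 339 [318.7 181.1] mean [575.4   9.1  30.6] mid [576.4   8.9  30.6] ext [26. 27. 11.]
red 155 [318.3 221.6] mean [528.5  14.7 138.7] mid [529.1  14.2 138.3] ext [ 6. 16. 10.]
red 1615 [318.6 254.4] mean [515.8  16.6 174.1] mid [525.   16.2 165.9] ext [35. 18. 57.]
red 2167 [318.8 311.5] mean [508.8  17.8 208.3] mid [511.4  17.7 205.1] ext [18. 17. 18.]
gold 270 [302.   99.7] mean [5.017e+02 4.000e-01 6.900e+00] mid [5.017e+02 4.000e-01 7.200e+00] ext [22. 13.  2.]
blue 343 [241.4 179.2] mean [566.9 -66.6  30.9] mid [566.8 -66.4  30.7] ext [27. 28. 11.]
blue 483 [247.2 242.5] mean [635.  -72.9  51.1] mid [635.8 -75.   49.9] ext [ 8. 23. 37.]
blue 42 [241.8 257.9] mean [635.1 -74.1  72.3] mid [636.  -74.9  72.1] ext [ 8. 21.  2.]
stand ((498.17950439453125, -222.97987365722656), (11.286418914794922, 25.23784637451172), 54.375648498535156)
handle ((0.0, 0.0), (0.0, 0.0), 0.0)
```

View pics/wristp1.png

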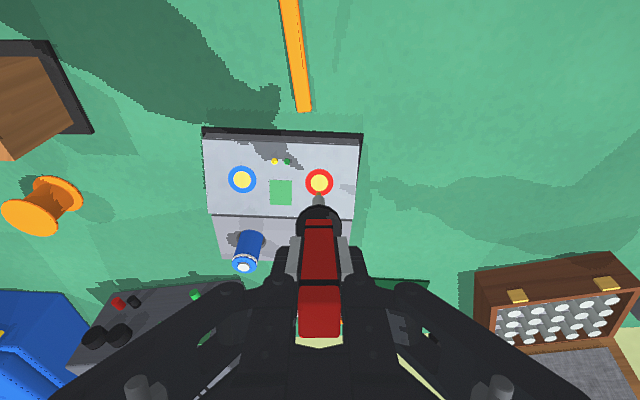

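The wrist view shows the handle centred between the pads and the tip near (319,198), by the ring at (319,182). I'll fit planes to the handle faces to check the probe's axis.

```bash
cat > axis.py <<'E'
from probe import *
def axis():
    im=load('wrist'); o=arm.observe(); q=o['tool_rot']; R=Ro.from_quat([q[1],q[2],q[3],q[0]]); e=o['ee_pos']
    W=cloud(im); X=R.inv().apply((W-e).reshape(-1,3)).reshape(W.shape)
    H=cv2.cvtColor(im['pixels'],cv2.COLOR_RGB2HSV).astype(int)
    red=((H[...,0]<8)|(H[...,0]>172))&(H[...,1]>110)&(abs(X[...,0])<14)&(abs(X[...,1])<12)&(X[...,2]>-60)&(X[...,2]<26)
    P=X[red]; print('red',len(P),P.min(0).round(1),P.max(0).round(1))
    zt=np.percentile(P[:,2],2)
    top=P[P[:,2]<zt+1.5]; A=np.c_[top[:,:2],np.ones(len(top))]; c=np.linalg.lstsq(A,top[:,2],rcond=None)[0]
    print('top z',np.median(top[:,2]).round(2),'mid',((top.min(0)+top.max(0))/2).round(2),'slope x,y deg',np.degrees(-c[:2]).round(2))
    F=P[(P[:,2]>zt+5)]; f=F[abs(F[:,0]-np.median(F[:,0]))<3]
    A=np.c_[f[:,1:],np.ones(len(f))]; c=np.linalg.lstsq(A,f[:,0],rcond=None)[0]; r=f[:,0]-A@c
    k=abs(r)<1; c=np.linalg.lstsq(A[k],f[k,0],rcond=None)[0]
    print('face n',k.sum(),'x at z=-19',(c[2]-19*c[1]).round(2),'axis slope x deg',np.degrees(c[1]).round(2),'rms',np.std(f[k,0]-A[k]@c).round(2))
    # centreline y by z bins from silhouettes
    zs=[];ys=[]
    for z in np.arange(zt+4,24,3):
        b=P[(P[:,2]>=z)&(P[:,2]<z+3)]
        if len(b)>20: zs.append(z+1.5); ys.append((np.percentile(b[:,1],1)+np.percentile(b[:,1],99))/2)
    print('y line',np.round(ys,2),'slope y deg',np.degrees(np.polyfit(zs,ys,1)[0]).round(2))
if __name__=='__main__': axis()
E
python3 axis.py
```

```text
red 4023 [ -7.5  -7.9 -53.2] [10.3 10.4 25.8]
top z -51.63 mid [  1.49   0.84 -52.06] slope x,y deg [ 0.34 -0.04]
face n 2242 x at z=-19 9.07 axis slope x deg 0.16 rms 0.34
y line [0.75 0.87 0.87 0.68 0.76 0.7  0.73 0.71 0.66 0.89 0.67 0.71 0.7  0.69
 0.69 0.66 0.85 0.61 0.26 0.59 0.51 0.35 0.59 0.56 0.4 ] slope y deg -0.29
```

The probe axis is within about 0.3° of the tool and the tip within 1 mm of the contact's normal. I'll approach along that normal.

Request:
arm_command(xyz=[[0.0027,-0.0003,-0.006],[0.0027,-0.0003,-0.0075],[0.0027,-0.0004,-0.0075],[0.0017,-0.0002,-0.0047],[0.0016,-0.0002,-0.0044],[0,0,0],[0,0,0],[0,0,0]], rotation=[[0,0,0],[0,0,0],[0,0,0],[0,0,0],[0,0,0],[0,0,0],[0,0,0],[0,0,0]])

```text
time_s: 17.28
ee_pos: [540.9, 13.5, 133.1]
tool_rot: [0.173, 0.044, 0.984, -0.015]
ft_force: [-0.4, 0.5, -0.4]
opening: 0.18
grasp_force: 59.0
```

```bash
cat > f.py <<'E'
from probe import *
F=[]
look()
for i in range(6):
    arm.get_image('wrist'); o=arm.observe(); F.append(np.r_[o['ft_force'],o['ft_force']@n,o['ee_pos']@n])
print(np.mean(F,0).round(2),np.std(F,0).round(2), o['time_s'])
E
python3 f.py
```

```text
17.3833 [541.   13.7 133.3] tool axis err deg 0.04 [-0.33972129  0.0448527   0.93945606] [-0.33903932  0.04505684  0.93969262] [-0.49932812  0.05514625 -0.95176289]
predicted tip [574.6   9.3  40.3]
wrist shank 82 s 60.8 77.9
  off [0.49 0.14] slope deg [ 0.01 -0.48] tip [574.1   9.1  40.2] err to normal 0.46 rms 0.19
wrist plunger 21 s 82.3 98.3
side shank 34 s 47.6 77.1
  off [1.38 1.03] slope deg [-0.17  0.14] tip [573.5  10.5  39.9] err to normal 0.26 rms 0.52
side plunger 7 s 82.7 97.8
[ -0.26  -0.32  -0.52  -0.41 -57.58] [0.28 0.52 0.54 0.55 0.07] 17.6833
```

Request:
arm_command(xyz=[[0.001,-0.0001,-0.0028],[0.001,-0.0002,-0.0028],[0,0,0],[0,0,0],[0,0,0]], rotation=[[0,0,0],[0,0,0],[0,0,0],[0,0,0],[0,0,0]])

```text
time_s: 18.1
ee_pos: [542.7, 13.2, 127.1]
tool_rot: [0.173, 0.044, 0.984, -0.015]
ft_force: [0.5, -0.1, -1.1]
opening: 0.179
grasp_force: 59.0
```

```bash
python3 f.py | tail -1
```

```text
[-4.000e-02 -1.800e-01 -6.400e-01 -5.900e-01 -6.375e+01] [0.36 0.47 0.47 0.38 0.02] 18.5
```

Request:
arm_command(xyz=[[0.00035,0,-0.00095],[0,0,0],[0,0,0],[0,0,0]], rotation=[[0,0,0],[0,0,0],[0,0,0],[0,0,0]])

```text
time_s: 18.83
ee_pos: [543.1, 13.3, 126.3]
tool_rot: [0.173, 0.044, 0.984, -0.015]
ft_force: [-0.0, -0.5, -0.3]
opening: 0.177
grasp_force: 59.0
```

```bash
python3 f.py | tail -1
```

```text
[-5.00e-02  0.00e+00 -5.60e-01 -5.10e-01 -6.48e+01] [0.22 0.52 0.42 0.43 0.  ] 19.2333
```

Request:
arm_command(xyz=[[0.00035,0,-0.00095],[0,0,0],[0,0,0],[0,0,0]], rotation=[[0,0,0],[0,0,0],[0,0,0],[0,0,0]])

```text
time_s: 19.57
ee_pos: [543.6, 13.4, 125.5]
tool_rot: [0.173, 0.044, 0.984, -0.015]
ft_force: [-0.6, 0.1, 1.3]
opening: 0.176
grasp_force: 59.1
```

```bash
python3 f.py | tail -1
```

```text
[ -0.56  -0.13   0.63   0.78 -65.77] [0.38 0.53 0.66 0.69 0.01] 19.9667
```

Request:
arm_command(xyz=[[0.00035,-0.0001,-0.00095],[0,0,0],[0,0,0],[0,0,0]], rotation=[[0,0,0],[0,0,0],[0,0,0],[0,0,0]])

```text
time_s: 20.3
ee_pos: [543.9, 13.2, 124.5]
tool_rot: [0.173, 0.044, 0.984, -0.015]
ft_force: [0.3, 0.2, 1.4]
opening: 0.179
grasp_force: 59.1
```

```bash
python3 f.py | tail -1
```

```text
[ -0.55   0.57   0.9    1.06 -66.82] [0.46 0.29 0.34 0.31 0.01] 20.7
```

Contact was at n ≈ -65.4: force stepped up 1.3 N there. I need about 4.6 mm more to reach halfway.

Request:
arm_command(xyz=[[0.0005,-0.0001,-0.0015],[0.0005,-0.0001,-0.0014],[0.00055,0,-0.0014],[0,0,0],[0,0,0],[0,0,0],[0,0,0],[0,0,0]], rotation=[[0,0,0],[0,0,0],[0,0,0],[0,0,0],[0,0,0],[0,0,0],[0,0,0],[0,0,0]])

```text
time_s: 21.37
ee_pos: [545.4, 13.0, 120.2]
tool_rot: [0.173, 0.044, 0.984, -0.015]
ft_force: [-0.3, 1.3, 2.2]
opening: 0.179
grasp_force: 59.4
```

```bash
python3 f.py
python3 - <<'E'
from axis import *
im=grab('wrist','w5.png'); axis(); bores
im=grab('side'); a=cv2.resize(im['pixels'][100:260,240:440,::-1],None,fx=3,fy=3,interpolation=2)
b=cv2.resize(im['pixels'][::1,:,::-1][150:260,290:400],None,fx=1,fy=1)
w=load('wrist')['pixels'][120:320,220:420,::-1]; w=cv2.resize(w,(480,480)); a=a[:480,:600]
out=np.zeros((480,1080,3),np.uint8); out[:,:600]=a; out[:,600:]=w
cv2.imwrite('pics/fin.png',cv2.resize(out,(800,356)))
for n_ in('top','side'):
    W=cloud(grab(n_))
    for nm,c in dict(reel=(589,-297),cap=(493,363),pry=(440,-1)).items():
        m=(np.hypot(W[...,0]-c[0],W[...,1]-c[1])<(85 if nm=='pry' else 35))&(W[...,2]>5)&(W[...,2]<(14 if nm=='pry' else 80))&((W[...,0]<515) if nm=='pry' else True); p=W[m]
        print(n_,nm,((p.min(0)+p.max(0))/2).round(1))
E
```

```text
21.4667 [545.4  13.1 120.2] tool axis err deg 0.01 [-0.33922216  0.0450714   0.93962593] [-0.33903932  0.04505684  0.93969262] [-0.66309883  0.53557884  2.46178733]
predicted tip [579.    8.6  27.2]
wrist shank 82 s 62.4 78.0
  off [0.22 0.05] slope deg [0.24 0.73] tip [578.7   9.2  27.1] err to normal 0.76 rms 0.17
wrist plunger 218 s 82.0 96.2
side shank 29 s 46.9 77.8
  off [0.87 1.13] slope deg [ 1.7  -2.32] tip [577.    8.2  26.5] err to normal 2.87 rms 0.57
side plunger 28 s 82.5 96.5
[ -0.68   0.33   2.09   2.21 -71.39] [0.65 0.59 0.39 0.47 0.01] 21.7667
red 4031 [ -8.3  -8.2 -53.6] [ 9.5  9.7 25.9]
top z -52.08 mid [  0.4    1.24 -52.48] slope x,y deg [ 0.29 -0.13]
face n 2264 x at z=-19 8.16 axis slope x deg 0.09 rms 0.33
y line [0.52 0.65 0.74 1.29 1.09 0.47 0.6  0.52 0.43 0.53 0.55 0.49 0.56 0.52
 0.5  0.51 0.51 0.52 0.26 0.39 0.36 0.23 0.52 0.21 0.39] slope y deg -0.39
top reel [ 588.1 -297.1   29.7]
top cap [494.7 362.9  30.7]
top pry [436.7 -57.9   7.5]
side reel [ 584.4 -294.4   26.9]
side cap [491.  364.5  29.5]
side pry [436.7   1.    8.4]
```

View pics/fin.png

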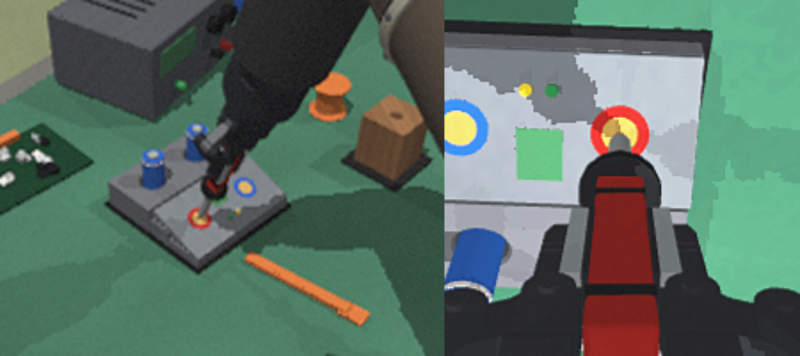

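The tip sits on the gold inside the red ring and both cells are upright in their bores. The press is about 2.7 to 3 N, roughly half travel, and the other things are where they were.

```bash
python3 -c "
from plant import arm
print(arm.hand_in())"
```

```text
the job is handed in; nothing more can be done
None
```

I handed the job in at about 22 s: both cells stand button up in their bores, and the arm is holding the probe square on the red-ringed contact, pressed about halfway in (5 to 6 mm, estimated from arm position and force).

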